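Unlatch the finned module and set it in the empty tray

TASK

Take the module with the finned top out of the open chassis: pinch its two opposite side buttons together all the way in, so that its latches let go, and lift it straight out. Set it down gently, standing upright on the floor of the empty black tray, and let go; leave the other module plugged in.

Things in the scene. Friction and masses are not known exactly. Their poses are not given: they have to be found in the camera images.
- finned_module: Grey block 46 mm (its x) by 80 mm (y), 87 mm tall, top of seven aluminium fins, 0.25 kg. Origin: centre of underside, z up. Latched with 2 mm play in one of two sockets (17 mm deep) of an open chassis: underside 25 mm, chassis rim 60 mm above the table. Mid -x and +x faces: a grey button each, 24 mm wide (y), 22 mm tall, centred 57 mm above the underside. With both held in it lifts straight out.
- fin_button_front (a joint): Travel of the button on the finned module's -x face: 0 m out (latched, 8 mm proud; 62 mm over both), 0.007 m pressed home towards +x (48 mm over both). Its barb, low on the module, leaves the socket's lip at 0.005. Spring: 1.2 N to start, 4 N at the end; springs out when let go, barbs then 59 mm over both, 7 to 12 mm above the underside.
- fin_button_rear (a joint): The same for the button on the +x face: 0 m out (latched), 0.007 m pressed home towards -x; same spring and barb.
- empty_tray: The empty one of two alike fixed black open trays, 104 mm along its x, 124 mm along its y, 22 mm high, walls and floor 4 mm thick (inside 96 x 116 mm). Origin: centre of its underside on the table; z up. The other tray holds a small dark heat sink and a white relay.
- socket_module: The other module, to be left alone: same block and buttons, but a flat top with two round brass sockets (90 mm tall in all). Origin: centre of underside. Stands in the chassis's other socket, in line with the finned one along y, centres 106 mm apart.
Things that resemble listed ones, but are neither listed nor needed, are in the scene too. What is shaped like the empty_tray but green or turquoise is not meant. Leave any turquoise look-alike of the finned_module alone.

How it is judged (in metres and radians):
On the way, in this order (a step that is already met when the one before it is completed fails the run):
1. both buttons of the finned module are pressed in together while it still stands in its socket (value of joint each of fin_button_front, fin_button_rear above 0.005 m and distance of finned_module from where it was at the start of the episode below 0.01 m), for 0.1 s.
2. the finned module is lifted clear of the chassis (height (world z) of finned_module above 0.065 m), for 0.05 s.
At the end, for the whole second after the job is handed in: The finned module stands at rest, upright within about 6 degrees, its underside on the floor of the empty tray (within 4 mm) and within 35 mm of the tray's middle, released with both buttons sprung out; the other module is still in its socket, within 10 mm of where it was (horizontal distance between finned_module and empty_tray below 0.035 m and z of finned_module in the frame of empty_tray below 0.008 m and angle between finned_module's own z axis and vertical below 0.1 rad and linear speed of finned_module below 0.02 m/s and value of joint each of fin_button_front, fin_button_rear below 0.003 m and distance of socket_module from where it was at the start of the episode below 0.01 m); the robot touches nothing.
It fails at once if the other module is disturbed (moved by more than 15 mm) (distance of socket_module from where it was at the start of the episode above 0.015 m).
It fails at once if the finned module is dropped into the tray (faster than 0.6 m/s just above its floor) (horizontal distance between finned_module and empty_tray below 0.07 m and z of finned_module in the frame of empty_tray below 0.04 m and linear speed of finned_module above 0.6 m/s).
It also fails if it takes over 43 s, if anything falls off the work surface, if the arm or the gripper's body presses on something with over 40 N, if the wrist force passes 120 N, or if a joint passes its speed limit or range.

ROBOT

A 6-joint arm with a two-finger parallel gripper is mounted at the origin on the work surface. World frame = base frame: x ahead of the robot, y to its left, z up, the work surface at z = 0. Lengths are in mm, angles in rad, forces in N, time in s.
With the tool pointing down it reaches from about 325 to 875 mm from the base axis. Payload 4.4 kg.
Tool frame: the origin (TCP) lies on the centre line of the jaws, within the pads' length; the fingertips stand ahead of it and the grasp point (between the pads) lies 6 mm ahead of it (ctrl.tcp_to_tips is the z of the fingertips in the tool frame, in mm); z points along the fingers, y is the line along which they close (so a half turn about z gives the same grasp; the last joint's range is limited). The gripper opens to 85 mm and grips with 20 to 120 N. Pads are 22 mm wide; open, the fingers measure 114 mm over their backs; the gripper's body (76 mm by 85 mm) begins 54 mm behind the grasp point. The pads swing forward as they close: fully open they stand 13 mm farther back than shut.
Start: joints at [1.083, 0.207, 1.542, -0, 1.393, -0.15], TCP at [190.029, 542.694, 256.282] pointing down, gripper open.
Joint ranges: [-2.73, 2.73], [-0.86, 2.22], [0.23, 2.46], [-1.11, 4.25], [0.08, 2.63], [-2.82, 2.82]. Speed limits (rad/s): [2.79, 2.79, 3.14, 3.14, 3.14, 3.14].

INTERFACE

Orientations are given as a 3x3 rotation matrix whose columns are the frame's x, y, z axes.
In Python, from plant import ctrl, sensors, optics gives the robot as it stands. Calls block until the motion is done:
- ctrl.move_ptp(position, orientation): joint-space move of the TCP to a pose.
- ctrl.move_l(position, rot=None, vel=150, threshold=None): straight line of the TCP; rot=None keeps the orientation; vel is the mean speed in mm/s. With threshold (N) it stops when the force on the tool has changed by that much, and returns True; else False.
- ctrl.set_joints(angles): joint-space move.
- ctrl.gripper_to(opening, force=None): finger opening in mm; force is the grip in N (None keeps the last); returns when the fingers have stopped.
- ctrl.hold(seconds).
- ctrl.solve_ik(position, orientation): joint angles nearest the present ones, or None.
- sensors.read_state(): the state.
- optics.grab_frame(name): name is "side" or "top" or "wrist"; returns (picture, depth): 420x560x3 uint8, red, green, blue; 420x560 float32, mm along the optical axis (not along the pixel's ray), 0 where there is no reading.
- optics.camera_params(name): a dict with "mtx" (3x3 intrinsics, pixels), "R" (3x3) and "t" (3): a world point X has camera coordinates R X + t; the wrist camera has in their place "T_tool_cam" (4x4, takes a point from camera to tool coordinates, whose origin is the TCP and whose axes are the flange's). Camera axes: x right, y down, z forward; pixel columns grow to the right and rows downward; lengths in mm; the calibration is good to about 2 mm. A picture is of the moment at which its call begins: read the wrist's pose just before it. camera_params takes no time and is no camera call.
A pose or a line that the arm cannot do raises ctrl.MotionError and nothing moves.
- ctrl.finish_job(): hands the job in; it is judged then, once.
The state is a dict: "t": time; "q": joint angles; "qvel": joint speeds; "tau": joint torques, N m; "eef_pos": TCP position; "eef_rot": TCP orientation; "force": force on the tool from outside, world axes, zero at the start; "wrist_torque": the same for the moment, N m; "grip_width": finger opening in mm; "grasp_force": force on a finger pad.
Only numpy, scipy, OpenCV 4.12 (cv2) and the standard library are available. Lean on these libraries where they do the work, as an engineer would, in place of code of your own. Each camera call takes 0.05 s, during which the arm holds its last target. There are 200 camera calls.

## Working session

There is one attempt and no reset: what is moved stays moved. The work goes in short steps, each a Python script; the robot and the scene stay as the last script left them, time stands still between calls to the robot, and variables do not carry over. Pictures are saved under pics/ and viewed, at most 10 in all, crops included, and the job is handed in when it is done.

```bash
mkdir -p pics; cat > h.py <<'E'
import numpy as np, cv2
from plant import ctrl, sensors, optics
def grab(n,save=None):
    im,d=optics.grab_frame(n)
    if save: cv2.imwrite('pics/'+save,im[:,:,::-1])
    return im,d
def cloud(n,d,st=None):
    p=optics.camera_params(n);K=p['mtx']
    v,u=np.mgrid[:d.shape[0],:d.shape[1]]
    c=np.stack([(u-K[0,2])/K[0,0]*d,(v-K[1,2])/K[1,1]*d,d],-1)
    if n=='wrist':
        T=np.array(p['T_tool_cam']);w=c@T[:3,:3].T+T[:3,3]
        w=w@np.array(st['eef_rot']).T+np.array(st['eef_pos'])
    else: w=(c-np.array(p['t']).ravel())@np.array(p['R'])
    w[d==0]=np.nan
    return w
E
python3 - <<'E'
from h import *
for n in('top','side'):
    im,d=grab(n,n+'.png');np.savez(n+'.npz',im=im,w=cloud(n,d),d=d)
a=cv2.imread('pics/top.png');b=cv2.imread('pics/side.png')
print(sensors.read_state()['t'],ctrl.tcp_to_tips,optics.camera_params('wrist')['T_tool_cam'])
E
```

```text
0.1 25.0 [[ 1.22430054e-03 -9.60477140e-01 -2.78356184e-01  7.18509358e+01]
 [ 9.99999213e-01  1.09940341e-03  6.04792508e-04 -2.59450661e-01]
 [-2.74863641e-04 -2.78356705e-01  9.60477730e-01 -1.18442972e+02]
 [ 0.00000000e+00  0.00000000e+00  0.00000000e+00  1.00000000e+00]]
```

View pics/top.png

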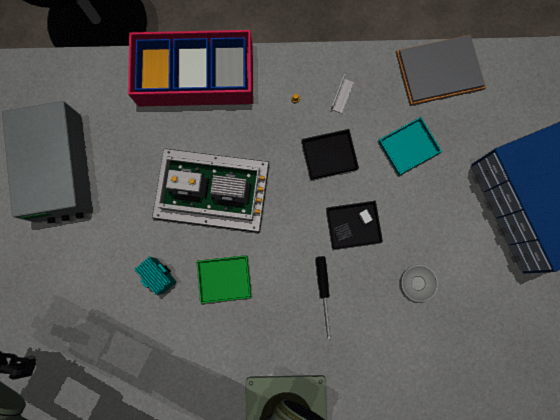

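View pics/side.png

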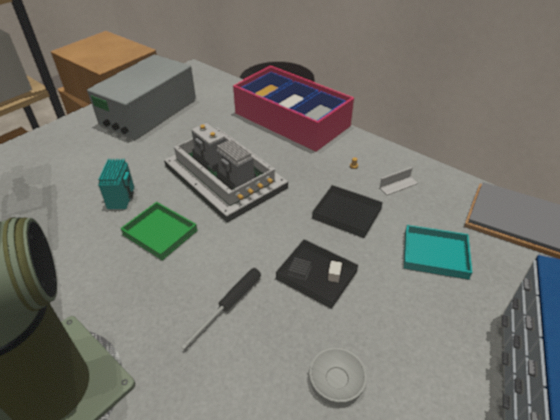

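The finned module is in the chassis at top (230,187). Its neighbour at (184,183) has the brass sockets, and the turquoise look-alike is at (155,275). The empty black tray is at (329,155). The others are the filled black tray (355,224), the green one (224,279) and the turquoise one (409,147). I'll measure the two targets and check a close crop.

```bash
python3 - <<'E'
from h import *
z=np.load('top.npz');im,w=z['im'],z['w']
def rect(m,n):
    m=m.astype(np.uint8);k,l,s,c=cv2.connectedComponentsWithStats(m)
    for i in range(1,k):
        if s[i,4]<60: continue
        P=w[l==i];r=cv2.minAreaRect(P[:,:2].astype(np.float32))
        print(n,s[i],c[i].round(),'z',np.round(np.percentile(P[:,2],[5,50,95]),1),np.round(r[0],1),np.round(r[1],1),round(r[2],1))
R=np.zeros(w.shape[:2],bool);R[150:232,153:270]=1
rect(R&(w[...,2]>95),'tops')
rect(R&(w[...,2]>40)&(w[...,2]<75),'chassis')
R[:]=0;R[125:185,298:362]=1
rect(R&(im.max(2)<70)&(w[...,2]>-5),'tray')
rect(R&(w[...,2]>14),'trayrim')
a=cv2.resize(im[145:235,145:275,::-1],None,fx=6,fy=6,interpolation=2)
cv2.imwrite('pics/crop.png',a)
E
```

```text
tops [166 169  36  24 659] [183. 181.] z [ 96.7 101.4 108.8] [558.1 230.4] [80.  51.5] 81.7
tops [210 175  36  23 651] [228. 186.] z [ 97.1 105.2 113. ] [542.7 125.9] [80.  47.5] 79.6
chassis [ 157  155  108   65 1201] [211. 189.] z [43.3 57.  61.9] [550.3 170.4] [246.6 131.5] 81.5
chassis [174 176  34  24 135] [196. 191.] z [40.7 45.4 71.6] [537.1 215.9] [40.4 89.4] 28.6
chassis [211 183  39  23 136] [234. 198.] z [40.2 44.  72.4] [523.2 122.1] [44.3 96.2] 15.2
tray [ 301  129   58   52 2144] [329. 154.] z [-2.1  3.2 20.7] [ 638.8 -124.5] [114.1 129.6] 11.2
trayrim [302 129  57  49 326] [330. 153.] z [15.1 19.4 23.7] [ 637.2 -122.9] [106.2 125.1] 11.8
```

View pics/crop.png

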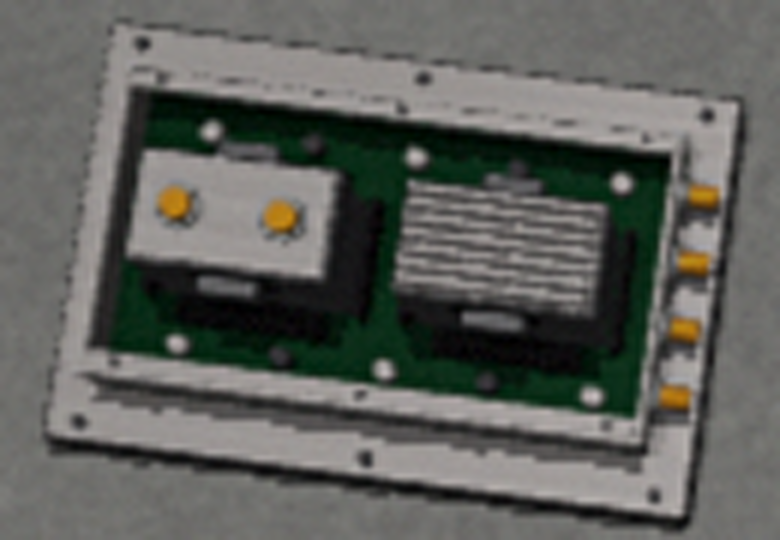

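The crop confirms the finned top at full-image (228,186), with grey buttons on its upper and lower edges in the picture; the other block has the brass sockets. Next I'll hover over it and look with the wrist camera.

```bash
cat >> h.py <<'E'
def rot(yaw,s=1):
    y=s*np.array([np.cos(yaw),np.sin(yaw),0]);z=np.array([0,0,-1.])
    return np.stack([np.cross(y,z),y,z],1)
E
python3 - <<'E'
from h import *
yaw=np.radians(-8.4)
for s in(1,-1):
  for p,a in(([543,126,260],yaw),([637,-123,150],np.radians(11.8))):
    q=ctrl.solve_ik(p,rot(a,s));print(s,None if q is None else np.round(q,2))
s=1
ctrl.move_ptp([543,126,270],rot(yaw,s))
ctrl.gripper_to(85)
st=sensors.read_state();im,d=grab('wrist','w1.png');w=cloud('wrist',d,st);np.savez('w1.npz',im=im,w=w)
print(st['t'],st['eef_pos'])
m=(w[...,2]>106)&(abs(w[...,0]-543)<60)&(abs(w[...,1]-126)<55)
k,l,S,c=cv2.connectedComponentsWithStats(m.astype(np.uint8))
for i in range(1,k):
    if S[i,4]<200: continue
    P=w[l==i];r=cv2.minAreaRect(P[:,:2].astype(np.float32));print(S[i],np.median(P[:,2]),r)
E
```

```text
1 [ 0.07  0.17  1.58 -0.    1.39  0.22]
1 [-0.32  0.46  1.44 -0.    1.24 -0.53]
-1 None
-1 [-0.32  0.46  1.44 -0.    1.24  2.61]
2.2917 [542.7887982  126.7699254  269.98639356]
[257 158   4  81 263] 112.51930181982706 ((525.3386840820312, 128.85662841796875), (73.43171691894531, 2.5635290145874023), 81.43148803710938)
[264 158   3  81 232] 112.69005091429187 ((531.0044555664062, 127.60525512695312), (74.13652801513672, 1.9130886793136597), 81.19667053222656)
[271 158   3  81 242] 112.66980911922066 ((537.2411499023438, 126.96650695800781), (73.80014038085938, 1.8753820657730103), 81.49297332763672)
[278 158   3  81 211] 112.73018709099051 ((543.4371337890625, 126.20738220214844), (73.01567077636719, 1.805558443069458), 81.80901336669922)
[284 158   4  81 245] 112.729463073815 ((548.9535522460938, 125.13186645507812), (73.72229766845703, 2.5578675270080566), 81.24068450927734)
[290 158   5  81 258] 112.55576340580943 ((554.92138671875, 124.25651550292969), (73.58726501464844, 2.5835886001586914), 81.47991180419922)
[297 158   5  81 269] 112.50858647991816 ((560.8958740234375, 123.417236328125), (73.64961242675781, 2.6579010486602783), 81.51963806152344)
[   61   261   450   159 36703] 324.7751627675196 ((543.6458129882812, 131.0757598876953), (34.265350341796875, 123.49114990234375), 81.78130340576172)
[   0  350   47   70 1245] 330.0658181389452 ((484.60919189453125, 143.20912170410156), (3.216804027557373, 10.786956787109375), 0.010017547756433487)
[ 505  359   55   61 1325] 330.4156858728221 ((601.5097045898438, 125.259765625), (12.984392166137695, 2.9504644870758057), 89.85552215576172)
```

View pics/w1.png

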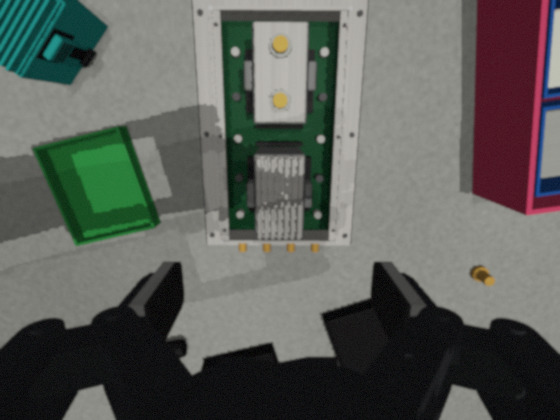

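The wrist view shows the seven fins at px (257–302,158–239), with both buttons beside them at rows of about 193. That puts the module centre at (543.1,126) with yaw −8.5°. I'll descend and pinch.

```bash
python3 - <<'E'
from h import *
R=rot(np.radians(-8.5))
ctrl.gripper_to(76,force=30)
print(ctrl.move_l([543.1,126,140],R,vel=120), ctrl.move_l([543.1,126,89],vel=50,threshold=8))
def s(): 
    st=sensors.read_state();print(round(st['t'],2),np.round(st['eef_pos'],1),np.round(st['force'],1),st['grip_width'],st['grasp_force'])
s();ctrl.gripper_to(46,force=30);s();ctrl.hold(0.3);s()
grab('side','s1.png')
im,d=grab('wrist','w2.png')
a=cv2.imread('pics/s1.png');cv2.imwrite('pics/s1c.png',cv2.resize(a[90:230,130:320],None,fx=4,fy=4))
E
```

```text
False False
5.0 [543.5 126.   89.4] [-0.5 -0.2 -1. ] 76.12393016812588 0.0
5.39 [544.6 126.   90.6] [-1.1 -0.9  4.6] 46.22842695518538 14.819363951683044
5.69 [544.5 126.   90.6] [-0.3 -0.6  5.9] 46.42968992424709 14.817403256893158
```

View pics/s1c.png

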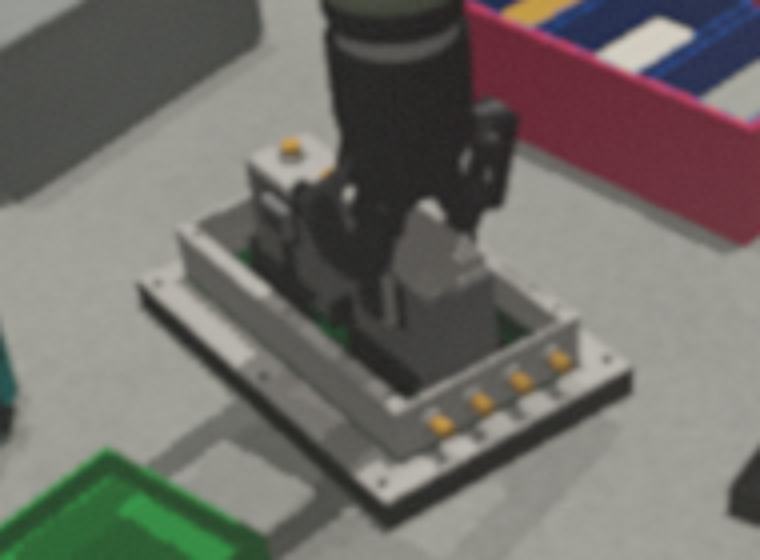

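The crop shows the jaws straddling the mid faces of the finned block, with the fingers at (375,260) and (465,220). I'll grip firmly and lift slowly while watching the force.

```bash
python3 - <<'E'
from h import *
def s(): 
    st=sensors.read_state();print(round(st['t'],2),np.round(st['eef_pos'],1),np.round(st['force'],1),st['grip_width'],st['grasp_force'])
ctrl.gripper_to(38,force=50);ctrl.hold(0.3);s()
p=sensors.read_state()['eef_pos']
print(ctrl.move_l([p[0],p[1],p[2]+12],vel=30,threshold=20));s()
st=sensors.read_state();im,d=grab('wrist','w3.png')
grab('side','s2.png')
a=cv2.imread('pics/s2.png');b=cv2.imread('pics/w3.png')
cv2.imwrite('pics/s2c.png',np.hstack([cv2.resize(a[90:230,130:270],(400,400)),cv2.resize(b[100:420,100:420],(400,400))]))
E
```

```text
6.31 [544.8 126.   90.8] [ 0.9 -0.3  5.5] 45.72026778247426 52.98683166503906
False
6.92 [544.5 126.  102.6] [-0.  -0.7 -2.6] 45.16164628658208 52.22752511501312
```

View pics/s2c.png

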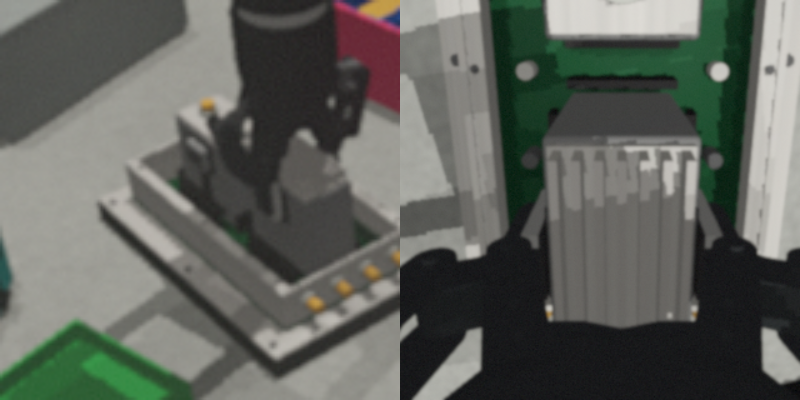

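The wrist view shows the module centred between the pads, and the wrist force of −2.6 N is its weight, so it has come free. I'll lift it out and carry it.

```bash
python3 - <<'E'
from h import *
def s(): 
    st=sensors.read_state();print(round(st['t'],2),np.round(st['eef_pos'],1),np.round(st['force'],1),st['grip_width'],st['grasp_force'])
ctrl.move_l([544.5,126,190],vel=80);s()
R=rot(np.radians(11.8))
ctrl.move_ptp([637.5,-123.3,190],R);s()
ctrl.move_l([637.5,-123.3,120],vel=80);s()
st=sensors.read_state();im,d=grab('wrist','w4.png');w=cloud('wrist',d,st)
m=d>0
# in tool frame: fin tops
t=(w-np.array(st['eef_pos']))@np.array(st['eef_rot'])
m=(abs(t[...,0])<55)&(abs(t[...,1])<24)&(t[...,2]<-15)&(t[...,2]>-40)
P=t[m];print(m.sum(),np.percentile(P,[2,50,98],axis=0).round(1))
grab('side','s3.png');a=cv2.imread('pics/s3.png');b=cv2.imread('pics/w4.png')
cv2.imwrite('pics/s3c.png',np.hstack([cv2.resize(a[60:270,250:460],(400,400)),cv2.resize(b[:,70:490],(400,400))]))
E
```

```text
8.27 [543.9 125.9 189.1] [-0.9 -0.2 -2.8] 45.76783348420398 52.23782658576965
9.3 [ 637.  -122.2  189.4] [-0.4  1.2 -3.7] 45.384088060305785 52.261226177215576
10.32 [ 638.1 -123.6  120.7] [-0.3  0.2 -2.4] 45.35915525088974 52.24994480609894
9231 [[-12.3 -20.2 -28.4]
 [ 13.5  -0.7 -21.7]
 [ 36.8  22.9 -15.4]]
```

View pics/s3c.png

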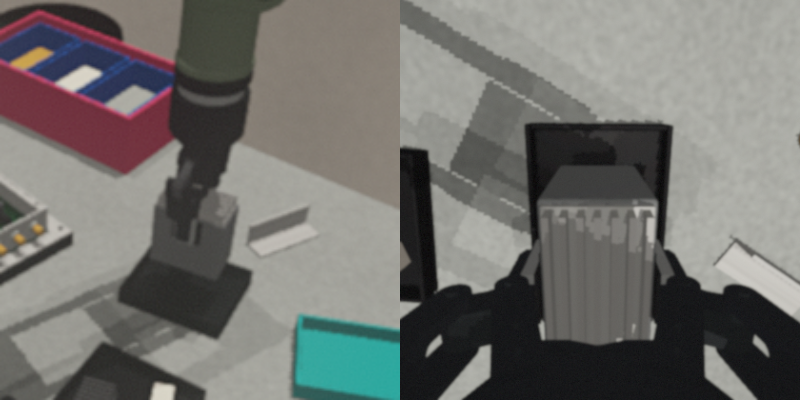

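The module hangs level over the empty tray and lined up with it; its underside is about 65 mm below the TCP. I'll lower it until it touches, release and withdraw.

```bash
python3 - <<'E'
from h import *
def s(): 
    st=sensors.read_state();print(round(st['t'],2),np.round(st['eef_pos'],1),np.round(st['force'],1),st['grip_width'],st['grasp_force'])
ctrl.move_l([637.5,-123.3,77],vel=60);ctrl.hold(0.2);s()
print(ctrl.move_l([637.5,-123.3,64],vel=12,threshold=4));s()
ctrl.gripper_to(78);ctrl.hold(0.3);s()
ctrl.move_l([637.5,-123.3,150],vel=60)
ctrl.move_l([637.5,-123.3,270],vel=150);s()
st=sensors.read_state();im,d=grab('wrist','w5.png');w=cloud('wrist',d,st)
m=(abs(w[...,0]-637)<60)&(abs(w[...,1]+123)<60)&(w[...,2]>80)&(w[...,2]<110)
P=w[m];print(np.median(P[:,2]),cv2.minAreaRect(P[:,:2].astype(np.float32)))
grab('side','s4.png');a=cv2.imread('pics/s4.png');b=cv2.imread('pics/w5.png')
cv2.imwrite('pics/s4c.png',np.hstack([cv2.resize(a[120:270,290:440],(400,400)),cv2.resize(b[:,70:490],(400,400))]))
E
```

```text
11.49 [ 637.9 -123.4   77.7] [-1.1 -0.3 -2.7] 45.52036508413881 52.25090950727463
True
12.16 [ 637.5 -123.4   69.9] [0.7 0.2 5.1] 45.20856520251106 53.145860731601715
12.88 [ 635.8 -122.8   67.9] [-0.2 -0.1  0.2] 78.05758470715986 0.0
15.35 [ 636.8 -123.   268.5] [-1.2 -0.5 -0.3] 77.75735077272581 0.0
83.85683477079931 ((633.4755249023438, -121.6302719116211), (44.592376708984375, 78.16230010986328), 11.806783676147461)
```

View pics/s4c.png

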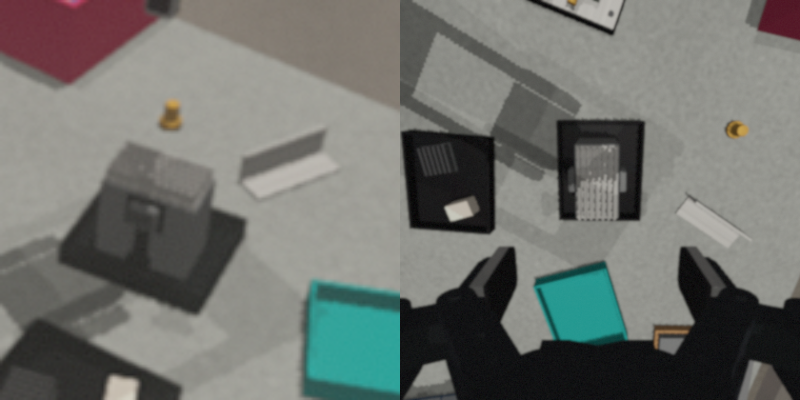

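The module stands upright in the middle of the black tray with its buttons out. The gripper is clear of it.

```bash
python3 -c "
from h import *
ctrl.hold(0.3);print(ctrl.finish_job())"
```

```text
the job is handed in; nothing more can be done
None
```

I unlatched the finned module, lifted it out, stood it upright in the middle of the empty black tray and handed the job in at about 16 s. The interface returned no verdict; I did not re-measure the other module's position after the lift.

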